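Index the parts carousel and show a tee fitting to the inspection camera

TASK

Turn the blue parts carousel counterclockwise (seen from above) by its red-topped handle as far as its stop, so that the brass tee with its steel nuts rides in its nest out from under the wire guard to the near side. Then take the tee out and hold it up in front of the inspection camera: straight above the red cross on the camera's foot and level with the lens, branch upright, with its straight-through bore pointing at the lens. Finish while still holding it there steadily in the gripper, with the carousel left at its stop; do not touch the camera or its stand, and leave the other parts undisturbed.

Things in the scene. Friction and masses are not known exactly. Their poses are not given: they have to be found in the camera images.
- turntable (a joint): angle of the blue carousel disc (260 mm across, top 40 mm above the table) about its upright axle; grows counterclockwise seen from above; starts at 0, hard stop at 2.094 rad (120 degrees). Steady friction, about 2.5 N at the handle; stays where it is left. At the stop the tee's nest is at the red mark on the fixed base, on the robot's side
- carousel_base: fixed grey base, 300 mm across; origin on the axle at table level, x level, z up; red mark on its rim at -x. A fixed wire guard 128 mm above the table, on two thin posts 155 mm from the axle, spans from 50 to 159 mm out and from 36 to 104 degrees (counterclockwise from x), over the tee's starting place; tee and handle are clear of it at the stop
- axle (a point): on the disc's axle at the disc's top, 40 mm above the table; turns with the disc (in line with the base's axes when the joint is 0). In its frame the handle is at (-100, 0) mm, the nest at (36, 62) mm (72 mm out at 60 degrees), the coupling's post at (37, -65) mm
- handle (a point): on the axis of the upright round handle post fixed on the disc, 100 mm from the axle, 90 mm above the table; steel post 18 mm in diameter, with a red top 21 mm in diameter from 102 to 114 mm above the table
- nest (a point): where the tee's centre lies when seated: 72 mm from the axle, 70 mm above the table, moves with the disc. The nest is two black saddles under the tee's end nuts, each 12 mm long, 29 mm either side of the tee's centre, 14 mm high with side lips 8 mm higher; between them the disc is bare, 30 mm under the tee's centre
- tee: tee, 0.28 kg; origin at centre of its brass block, 38 long (x), 28 wide (y), 28 mm high. Bore and run along x, ending in steel hex nuts 32 mm across flats, 37 across corners (y), 19 to 39 mm either side of the origin. Branch up z, hex nut 24 mm wide in y, top 34 mm above origin. Starts in its nest, branch up, x outward from the axle. Grip the block across y from above
- camera: inspection camera on a fixed stand; origin on the table under the middle of the red cross on its foot plate (6 mm thick, 100 mm wide, from 50 mm before the cross to 350 mm behind). x is level, from cross towards lens along the viewing axis; z up. Lens front 140 mm along x, 240 mm above the table, 68 mm across; post 336 mm high at 310 mm along x
- focus (a point): the point in the air where the tee's origin must be held: straight above the red cross, 240 mm above the table, 140 mm in front of the lens
- coupling: bystander: grey plastic ring-shaped coupling, 40 mm outside diameter, 45 mm high, slipped loosely over a black post on the disc; origin at the centre of its underside; rides round with the disc
- post (a point): foot of the coupling's post on the disc, 40 mm above the table
- elbow: bystander: grey plastic elbow lying on the table, about 70 mm, 42 mm high
- tape_roll: bystander: yellow spool 54 mm in diameter, 22 mm high, lying on the table
- hex_nipple: bystander: steel hexagon nipple standing on end, 67 mm high
- wrench: bystander: wrench 140 mm long lying on the table
- scrap_tray: bystander: small empty blue tray 160 x 120 x 50 mm on the table
Not all that is in view belongs to the job. What is shaped like the tee but purple is not meant.

How it is judged:
By the outcome, as a careful person would: the job done as asked, in the order asked, and still so for the second after the job is handed in, while the arm keeps its last pose, push and grip.
It also fails if it takes over 61 s, if anything falls off the work surface, if the arm or the gripper's body presses on something with over 40 N, if the wrist force passes 120 N, or if a joint passes its speed limit or range.

ROBOT

A 6-joint arm with a two-finger parallel gripper is mounted at the origin on the work surface. World frame = base frame: x ahead of the robot, y to its left, z up, the work surface at z = 0. Lengths are in m, angles in degrees, forces in N, time in s.
With the tool pointing down it reaches from about 0.4 to 0.825 m from the base axis. Payload 7 kg.
Tool frame: the origin (TCP) lies at the very end of the fingers, on their centre line; the grasp point (between the pads) lies hold_point_z behind it (hold_point_z is the distance from the TCP to the grasp point, in m); z points along the fingers, y is the line along which they close (so a half turn about z gives the same grasp; the last joint's range is limited). The gripper opens to 88 mm and grips with 3 to 60 N. Pads are 19 mm wide; open, the fingers measure 130 mm over their backs; the gripper's body (78 mm by 193 mm) begins 47 mm behind the grasp point.
Start: joints at [86.752, 20.546, 0.682, 0, -70.136, -16.507], TCP at [0.228, 0.635, 0.227] pointing down, gripper open.
Joint ranges: [-176.03, 176.03], [-82.01, 121.73], [-58.28, 71.71], [-173.87, 95.51], [-174.79, -0.11], [-173.66, 173.66]. Speed limits (degrees/s): [136.94, 136.94, 172.46, 180, 180, 180].

INTERFACE

Orientations are given as [roll, pitch, yaw] about the fixed x, y, z axes, in that order (R = Rz(yaw) Ry(pitch) Rx(roll)).
In Python, from plant import get_obs, snapshot, close_job, hold_point_z gives the robot as it stands.
- The arm moves only by the tool play_rows, never from a script. Its argument "commands" is a list that holds one entry, the list of rows, each a list of 7 numbers: the shift along the tool's x, y, z in cm, then the turn, a rotation vector about the tool's x, y, z in degrees, then the opening, from 0 (shut) to 1 (fully open). In form: [[[x, y, z, ax, ay, az, fingers], ...]]. A call has 1 to 20 rows; each row is the pose to reach, as a shift and turn from the pose commanded when the call began, along the tool's axes at that moment; what a row does not reach only later rows make up. A row lasts 1/12 s, in which the tool goes at most 41.7 mm and 7.16 degrees, less where a joint would pass 70% of its speed; a pose out of reach is approached as far as the arm can. A call with a gripper value outside its range is refused whole. The fingers move at their own pace and stop on an object; the grip force is fixed at half the most. Time passes only in rows, so rows that repeat a pose let the fingers close. It gives the time, the measured TCP pose, the force, the opening and the grip force at its end, in the units of the state.
- get_obs(): the state, without advancing time (a new reading comes with each control period).
- snapshot(name): name is "side" or "top"; returns a dict with "frame" (400x640x3 uint8, red, green, blue), "camera_matrix" (3x3 intrinsics, pixels), "dist" ([k1, k2, p1, p2, k3] as OpenCV has them; the pictures are not rectified), "origin" and "attitude" of the camera in the world. Camera axes: x right, y down, z forward; pixel columns grow to the right and rows downward; lengths in m; the calibration is good to about 2 mm. A picture is of the moment at which its call begins. There is no depth.
- close_job(): hands the job in; it is judged then, once.
The state is a dict: "clock": time; "joint_pos": joint angles; "qvel": joint speeds; "tau": joint torques, N m; "tool_pos": TCP position; "orientation": TCP orientation; "force": force on the tool from outside, world axes, zero at the start; "moment": the same for the moment, N m; "opening": finger opening in m; "gripper_force": force on a finger pad.
Only numpy, scipy, OpenCV 4.12 (cv2) and the standard library are available. Lean on these libraries where they do the work, as an engineer would, in place of code of your own. Each camera call takes 0.05 s, during which the arm holds its last target. There are 200 camera calls.

## Working session

There is one attempt and no reset: what is moved stays moved. The work goes in short steps, Python scripts to look and compute and a tool call to move; the robot and the scene stay as the last step left them, time stands still between calls to the robot, and variables do not carry over. Pictures are saved under pics/ and viewed, at most 10 in all, crops included, and the job is handed in when it is done.

Besides the shell and the picture viewer there is one more tool, called after ">>>" as name([rows], argument=value, ...), one row to a line, values as JSON. play_rows: Moves the arm, as the interface text tells. Its arguments: {"type":"object","properties":{"commands":{"type":"array","items":{"type":"array","items":{"type":"array","items":{"type":"number"}}}}},"required":["commands"]}

```bash
mkdir -p pics; cat > h.py <<'E'
import numpy as np, cv2, json
from plant import get_obs, snapshot, close_job, hold_point_z
from scipy.spatial.transform import Rotation as R
def snap(n, save=None):
    s=snapshot(n)
    if save: cv2.imwrite('pics/'+save, cv2.cvtColor(s['frame'],cv2.COLOR_RGB2BGR))
    return s
def att(s):
    a=np.array(s['attitude'],float)
    return a if a.shape==(3,3) else R.from_euler('xyz',a,degrees=True).as_matrix()
def ray(s,uv):
    p=cv2.undistortPoints(np.array(uv,float).reshape(-1,1,2),np.array(s['camera_matrix']),np.array(s['dist'])).reshape(-1,2)
    d=np.c_[p,np.ones(len(p))]@att(s).T
    return np.array(s['origin']),d/np.linalg.norm(d,axis=1)[:,None]
def plane(s,uv,z):
    o,d=ray(s,uv); return o+d*((z-o[2])/d[:,2])[:,None]
def tri(s1,uv1,s2,uv2):
    o1,d1=ray(s1,uv1);o2,d2=ray(s2,uv2);out=[]
    for a,b in zip(d1,d2):
        t=np.linalg.lstsq(np.c_[a,-b],o2-o1,rcond=None)[0]
        p,q=o1+a*t[0],o2+b*t[1]; out.append(np.r_[(p+q)/2,np.linalg.norm(p-q)])
    return np.array(out)
def proj(s,P):
    Rm=att(s).T; return cv2.projectPoints(np.array(P,float).reshape(-1,3),cv2.Rodrigues(Rm)[0],-Rm@np.array(s['origin']),np.array(s['camera_matrix']),np.array(s['dist']))[0].reshape(-1,2)
E
python3 - <<'E'
from h import *
print(hold_point_z); print(get_obs())
for n in('side','top'):
    s=snap(n,n+'0.png'); print(n,s['origin'],s['attitude'],s['camera_matrix'])
E
```

```text
0.0188
{'clock': 0.0, 'joint_pos': array([ 8.67493636e+01,  2.05908296e+01,  6.33989753e-01, -2.15439774e-02,
       -7.01339407e+01, -1.65069250e+01]), 'qvel': array([ 0.02983715, -0.01358135,  0.03205919, -0.08429701,  0.00585338,
       -0.00337428]), 'tau': array([-8.50701781e-04, -5.82715201e+01,  2.93045032e+01,  6.99696243e+00,
        6.78741460e-03, -1.82759322e-04]), 'tool_pos': array([0.22802916, 0.63480628, 0.22562667]), 'orientation': array([ 1.79907206e+02, -6.37829246e-03, -1.97648935e+01]), 'force': array([ 0.32881191, -0.32270404, -0.24659515]), 'moment': array([ 0.08855451, -0.01494497,  0.06798584]), 'gripper_force': 0.0, 'opening': 0.08791509915013021}
side [-0.05726133 -0.81030691  0.85593556] [-127.82804533    1.17652307  -42.33456708] [[445.99605878   0.         313.68478167]
 [  0.         445.99605878 192.35025829]
 [  0.           0.           1.        ]]
top [ 0.3510047  -0.13875442  1.36205451] [-171.78295685   -0.73073184  -90.81201087] [[455.2741064    0.         322.7703252 ]
 [  0.         455.2741064  202.21295009]
 [  0.           0.           1.        ]]
```

View pics/side0.png

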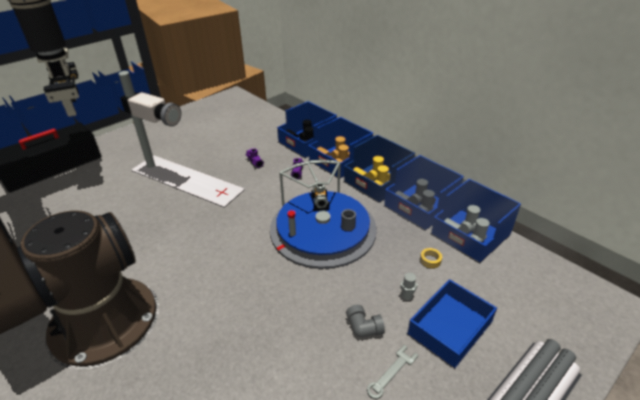

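View pics/top0.png

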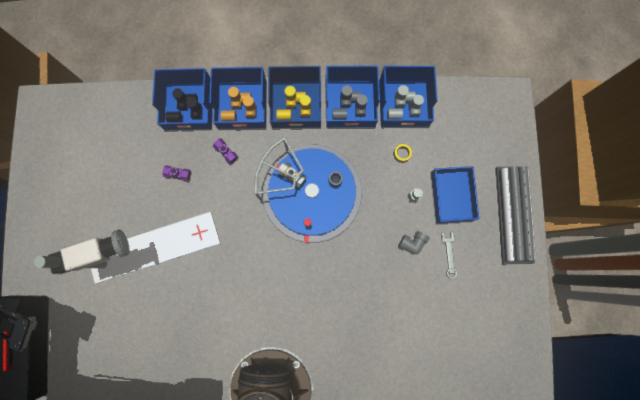

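Side view: carousel centred near (323,222), red handle top (291,214), rim mark (280,248), cross (222,192), brass tee under the guard (320,195). Top view: axle about (312,190), handle (308,223), mark (306,239), cross (200,233), tee (291,173). The tee-shaped candidates are the brass/steel one at top (291,173), purple at (224,151) and (176,173), and bin parts at row ~100. Only the first sits in the carousel nest.

```bash
python3 - <<'E'
from h import *
S={n:snap(n) for n in('side','top')}
def comps(m,amin=6):
    n,l,st,c=cv2.connectedComponentsWithStats(m.astype(np.uint8));return [(c[i].round(2).tolist(),int(st[i,4]),st[i,:4].tolist()) for i in range(1,n) if st[i,4]>=amin]
for n,s in S.items():
    f=s['frame'].astype(int);r,g,b=f[...,0],f[...,1],f[...,2]
    print(n,'red',comps((r>120)&(r>1.7*g)&(r>1.7*b)))
    bl=((b>80)&(b>2*r)&(b>1.5*g))
    k=[c for c in comps(bl,1500)];print(n,'blue',k)
    l=cv2.connectedComponents(bl.astype(np.uint8))[1]
    y0,x0=(190,312) if n=='top' else (235,320)
    w=np.zeros_like(bl);lab=np.bincount(l[y0-25:y0+25,x0-30:x0+30].ravel(),minlength=2);lab[0]=0
    m=(l==lab.argmax()).astype(np.uint8)
    c=max(cv2.findContours(m,0,1)[0],key=cv2.contourArea);h=cv2.convexHull(c).reshape(-1,2)
    P=plane(s,h,.04)[:,:2]
    A=np.c_[2*P,np.ones(len(P))];q=np.linalg.lstsq(A,(P**2).sum(1),rcond=None)[0]
    # robust refit
    for _ in range(8):
        rr=np.hypot(*(P-q[:2]).T)-np.sqrt(q[2]+q[:2]@q[:2]);k=abs(rr)<max(.0025,1.5*np.median(abs(rr)))
        q=np.linalg.lstsq(A[k],(P[k]**2).sum(1),rcond=None)[0]
    print('disc',q[:2],np.sqrt(q[2]+q[:2]@q[:2]),k.sum(),len(k))
    wh=(r>170)&(abs(r-b)<30)
    print('white',comps(wh,80))
t=S['top']['frame'];s=S['side']['frame']
a=cv2.resize(t[125:250,240:370],None,fx=4,fy=4,interpolation=2)
cv2.imwrite('pics/ta.png',a[...,::-1])
b=np.hstack([cv2.resize(t[200:290,85:225],(400,257)),cv2.resize(s[80:210,120:250],(400,400))[:257]])
E
```

```text
side red [([36.83, 135.06], 102, [20, 129, 35, 13]), ([290.93, 212.93], 30, [288, 211, 7, 5]), ([280.21, 246.86], 29, [277, 244, 8, 6])]
side blue [([322.44, 224.66], 3715, [277, 192, 93, 62]), ([452.25, 320.89], 2743, [410, 280, 86, 76])]
disc [ 0.57221904 -0.13029954] 0.1290379211743687 34 36
white [([145.65, 99.5], 282, [129, 93, 34, 14]), ([201.22, 182.2], 1584, [153, 155, 91, 51]), ([138.76, 166.46], 82, [132, 161, 14, 13]), ([518.17, 370.75], 410, [493, 341, 51, 59]), ([387.07, 375.95], 212, [375, 360, 28, 31]), ([564.73, 381.89], 398, [548, 362, 32, 38])]
top red [([239.5, 124.0], 12, [234, 124, 12, 1]), ([277.29, 166.0], 7, [276, 165, 3, 3]), ([307.22, 222.08], 36, [304, 219, 7, 7]), ([198.29, 232.43], 7, [196, 231, 5, 3]), ([306.32, 238.45], 22, [305, 236, 4, 7]), ([4.01, 354.66], 91, [3, 339, 3, 32])]
top blue [([351.96, 96.47], 1559, [326, 66, 55, 56]), ([315.96, 195.17], 4400, [269, 149, 86, 86]), ([454.51, 195.13], 1798, [435, 167, 44, 55])]
disc [ 0.5758966  -0.12582706] 0.1276869313064116 36 36
white [([508.08, 213.15], 411, [503, 168, 11, 93]), ([311.34, 190.06], 130, [305, 184, 13, 13]), ([178.16, 237.33], 2432, [127, 211, 93, 52]), ([449.22, 251.96], 186, [442, 233, 12, 40]), ([80.27, 253.54], 812, [61, 238, 40, 32]), ([97.7, 275.82], 128, [91, 268, 21, 16])]
```

View pics/ta.png

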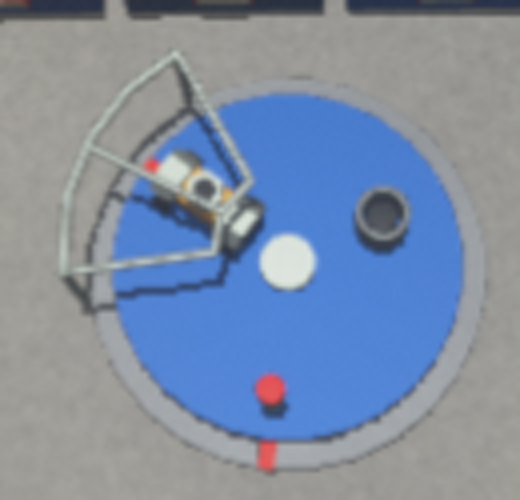

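The crop confirms the target: brass tee with steel nuts, branch up, at crop (205,188), i.e. full-frame (291,172), under the wire guard. Handle at crop (270,389), axle cap (288,262), mark (266,455).

```bash
python3 - <<'E'
from h import *
S={n:snap(n) for n in('side','top')}
T,D=S['top'],S['side']
h=tri(T,[(307.22,222.08)],D,[(290.93,212.93)])[0];print('handle',h.round(4), plane(T,[(307.22,222.08)],.114)[0],plane(D,[(290.93,212.93)],.108)[0])
print('axle cap @.04/.05',plane(T,[(311.34,190.06)],.045)[0])
print('mark tri',tri(T,[(306.32,238.45)],D,[(280.21,246.86)])[0].round(4))
for n,(x0,y0,x1,y1) in {'top':(185,215,216,250),'side':(208,178,236,206)}.items():
    f=S[n]['frame'].astype(float)[y0:y1,x0:x1]
    w=np.clip(f[...,0]-f[...,1:].mean(2)-12,0,None);w[w<10]=0
    yy,xx=np.mgrid[y0:y1,x0:x1];ys,xs=np.nonzero(w)
    c=((xx*w).sum()/w.sum(),(yy*w).sum()/w.sum())
    print(n,'cross',np.round(c,2),(w>0).sum(),'bbox mid',xs.min()+x0,xs.max()+x0,ys.min()+y0,ys.max()+y0,plane(S[n],[c],.006)[0].round(4));S[n+'c']=c
print(tri(T,[S['topc']],D,[S['sidec']])[0].round(4))
# plate outline: edge direction from bright mask in both views
for n,seed in (('top',(178,237)),('side',(201,182))):
    s=S[n];f=s['frame'].astype(int);m=((f.min(2)>165)&(np.ptp(f,axis=2)<30)).astype(np.uint8)
    l=cv2.connectedComponents(m)[1];i=np.bincount(l[seed[1]-8:seed[1]+8,seed[0]-8:seed[0]+8].ravel(),minlength=2);i[0]=0
    c=max(cv2.findContours((l==i.argmax()).astype(np.uint8),0,1)[0],key=cv2.contourArea)
    hull=plane(s,cv2.convexHull(c).reshape(-1,2),.006)[:,:2]
    e=np.roll(hull,-1,0)-hull
    L=np.hypot(*e.T)
    for j in np.argsort(-L)[:5]: print(n,'edge',hull[j].round(3),L[j].round(3),np.degrees(np.arctan2(e[j,1],e[j,0])).round(1))
s=np.hstack([cv2.resize(T['frame'][205:290,30:225],(590,257),interpolation=2)]);
g=cv2.resize(D['frame'][85:210,115:250],(590,546),interpolation=2)[:340]
cv2.imwrite('pics/cam.png',np.vstack([s,g])[...,::-1])
E
```

```text
handle [ 0.4769 -0.1138  0.111   0.0007] [ 0.47628659 -0.11364169  0.114     ] [ 0.4793532  -0.11110244  0.108     ]
axle cap @.04/.05 [ 0.57738904 -0.12522105  0.045     ]
mark tri [ 4.378e-01 -1.084e-01  1.180e-02  1.000e-04]
top cross [198.85 232.23] 72 bbox mid 191 207 225 240 [0.4603 0.2139 0.006 ]
side cross [221.55 191.9 ] 71 bbox mid 216 228 187 196 [0.4605 0.2125 0.006 ]
[0.4608 0.2139 0.005  0.0009]
top edge [0.459 0.392] 0.186 -72.5
top edge [0.372 0.333] 0.098 68.3
top edge [0.422 0.164] 0.098 107.3
top edge [0.393 0.258] 0.07 107.1
top edge [0.476 0.165] 0.044 -163.2
side edge [0.374 0.324] 0.172 87.4
side edge [0.463 0.384] 0.162 -72.9
side edge [0.422 0.517] 0.139 -72.8
side edge [0.406 0.215] 0.104 107.0
side edge [0.422 0.167] 0.051 107.9
```

View pics/cam.png

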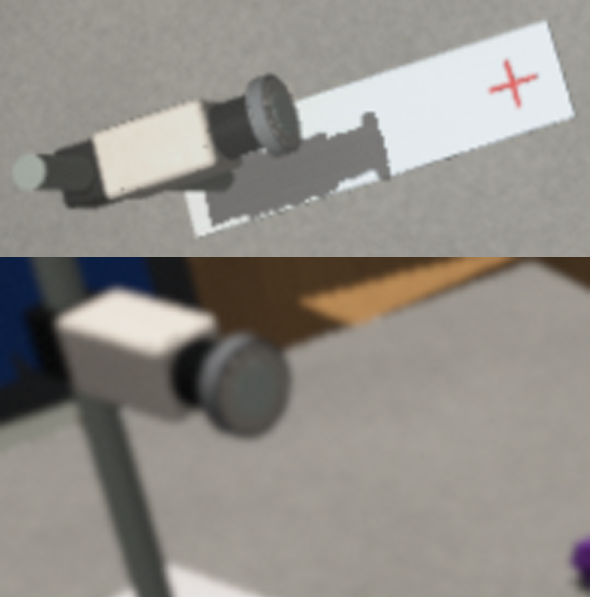

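The lower crop shows the lens (245,385 in the crop) looking along the plate towards the cross. Cross at (0.4605, 0.2135, 0.005), camera x-axis at about 107.2°. Axle at (0.5765, -0.1255), base yaw about -6.9°. Handle triangulated at z 0.111, which fits the 0.114 top. Everything agrees with the stated sizes, so I'll plan the moves.

```bash
cat >> h.py <<'E'
def rows(cmd,targets):
    """cmd/targets: x,y,z,yaw (m,deg; tool down) -> row numbers cm,deg in tool frame of cmd"""
    c=np.array(cmd,float);y=np.radians(c[3]);out=[]
    for t in targets:
        d=(np.array(t[:3])-c[:3])*100
        out.append([round(float(v),1) for v in (np.cos(y)*d[0]+np.sin(y)*d[1], np.sin(y)*d[0]-np.cos(y)*d[1], -d[2])]+[0,0,round(float(-(t[3]-c[3])),1)])
    return out
AX=np.array([.5765,-.1255]);BY=-6.9
def hand(th,r=.1): 
    a=np.radians(180+BY+th);return AX+r*np.array([np.cos(a),np.sin(a)])
E
python3 - <<'E'
from h import *
c=(.228,.635,.227,-19.76); h=hand(0)
for r in rows(c,[(.228,.635,.45,-19.76),(*h,.45,-6.9),(*h,.2,-6.9)]):print(r)
S=snap('top');print(h, proj(S,[[.3693,.5097,.336],[*h,.114],[*AX,.04],[.6197,-.0679,.104]]).round(1))
E
```

```text
[0.0, -0.0, -22.3, 0, 0, -0.0]
[48.8, 62.0, -22.3, 0, 0, -12.9]
[48.8, 62.0, 2.7, 0, 0, -12.9]
[ 0.47722427 -0.11348632] [[ 39.1 260.7]
 [307.2 221.7]
 [311.5 190.6]
 [290.6 172. ]]
```

>>> play_rows([
  [[0, 0, -4, 0, 0, 0, 1], [0, 0, -8, 0, 0, 0, 1], [0, 0, -12, 0, 0, 0, 1], [0, 0, -16, 0, 0, 0, 1], [0, 0, -20, 0, 0, 0, 0.6], [0, 0, -22.3, 0, 0, 0, 0.5], [2.4, 3.1, -22.3, 0, 0, -0.6, 0.5], [4.9, 6.2, -22.3, 0, 0, -1.3, 0.5], [7.3, 9.3, -22.3, 0, 0, -1.9, 0.5], [9.8, 12.4, -22.3, 0, 0, -2.6, 0.5], [12.2, 15.5, -22.3, 0, 0, -3.2, 0.5], [14.6, 18.6, -22.3, 0, 0, -3.9, 0.5], [17.1, 21.7, -22.3, 0, 0, -4.5, 0.5], [19.5, 24.8, -22.3, 0, 0, -5.2, 0.5], [22, 27.9, -22.3, 0, 0, -5.8, 0.5], [24.4, 31, -22.3, 0, 0, -6.4, 0.5], [26.8, 34.1, -22.3, 0, 0, -7.1, 0.5], [29.3, 37.2, -22.3, 0, 0, -7.7, 0.5], [31.7, 40.3, -22.3, 0, 0, -8.4, 0.5], [34.2, 43.4, -22.3, 0, 0, -9, 0.5]],
])

```text
clock: 2.02
tool_pos: [0.4031, 0.1092, 0.4501]
orientation: [-179.9, -0.1, -10.7]
force: [1.2, 0.6, 0.3]
opening: 0.0437
gripper_force: 0.0
```

>>> play_rows([
  [[2.3, 4.1, 0, 0, 0, -0.8, 0.5], [4.6, 8.2, 0, 0, 0, -1.6, 0.5], [6.9, 12.4, 0, 0, 0, -2.3, 0.5], [9.2, 16.5, 2, 0, 0, -3.1, 0.5], [11.5, 20.7, 4, 0, 0, -3.9, 0.5], [11.5, 20.7, 8, 0, 0, -3.9, 0.5], [11.5, 20.7, 12, 0, 0, -3.9, 0.5], [11.5, 20.7, 16, 0, 0, -3.9, 0.5], [11.5, 20.7, 20, 0, 0, -3.9, 0.5], [11.5, 20.7, 24, 0, 0, -3.9, 0.5], [11.5, 20.7, 27, 0, 0, -3.9, 0.5], [11.5, 20.7, 29, 0, 0, -3.9, 0.5], [11.5, 20.7, 29, 0, 0, -3.9, 0.5]],
])

```text
clock: 3.1
tool_pos: [0.4743, -0.1138, 0.155]
orientation: [179.9, 0.5, -6.9]
force: [0.0, 0.3, -0.4]
opening: 0.0441
gripper_force: 0.0
```

```bash
python3 - <<'E'
from h import *
o=get_obs();print(o['clock'],o['tool_pos'],o['orientation'],o['joint_pos'],o['opening'])
a=snap('top')['frame'][140:260,240:380];b=snap('side')['frame'][130:265,240:380]
cv2.imwrite('pics/p1.png',np.hstack([cv2.resize(a,(400,360),interpolation=2),cv2.resize(b,(400,360),interpolation=2)])[...,::-1])
E
```

```text
3.1 [ 0.47427873 -0.11383229  0.15499656] [179.928047     0.48111048  -6.91273958] [  9.60249463   6.70341798 -27.86436492  -0.08183949 -55.91396043
  73.53121873] 0.04410845453200937
```

View pics/p1.png

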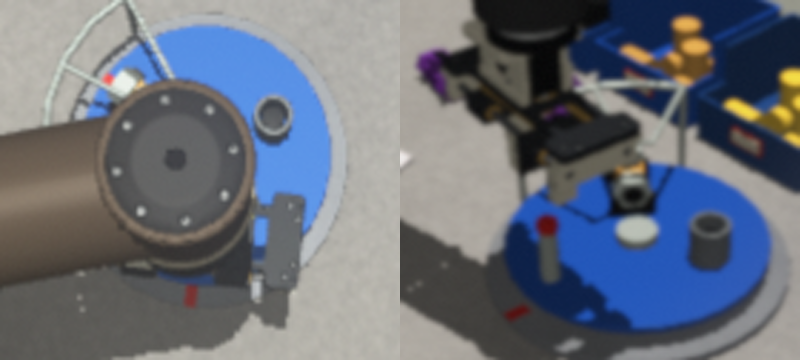

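Left (top view) shows the arm hiding the handle. Right (side view) shows the open fingers above the red handle at (547,227), with the tee at (630,190) untouched under the guard. The joint 6 range requires the other half turn, so I'll rotate the tool +180° about its z.

>>> play_rows([
  [[0, 0, 0, 0, 0, 7, 0.5], [0, 0, 0, 0, 0, 14, 0.5], [0, 0, 0, 0, 0, 21, 0.5], [0, 0, 0, 0, 0, 28, 0.5], [0, 0, 0, 0, 0, 35, 0.5], [0, 0, 0, 0, 0, 42, 0.5], [0, 0, 0, 0, 0, 49, 0.5], [0, 0, 0, 0, 0, 56, 0.5], [0, 0, 0, 0, 0, 63, 0.5], [0, 0, 0, 0, 0, 70, 0.5], [0, 0, 0, 0, 0, 77, 0.5], [0, 0, 0, 0, 0, 84, 0.5], [0, 0, 0, 0, 0, 91, 0.5], [0, 0, 0, 0, 0, 98, 0.5], [0, 0, 0, 0, 0, 105, 0.5], [0, 0, 0, 0, 0, 112, 0.5], [0, 0, 0, 0, 0, 119, 0.5], [0, 0, 0, 0, 0, 126, 0.5], [0, 0, 0, 0, 0, 133, 0.5], [0, 0, 0, 0, 0, 140, 0.5]],
])

```text
clock: 4.87
tool_pos: [0.4796, -0.1135, 0.1626]
orientation: [-179.9, 0.2, -147.2]
force: [-0.0, -0.1, 0.1]
opening: 0.0438
gripper_force: 0.0
```

>>> play_rows([
  [[0, 0, 0, 0, 0, 7, 0.5], [0, 0, 0, 0, 0, 14, 0.5], [0, 0, 0, 0, 0, 21, 0.5], [0, 0, 0, 0, 0, 28, 0.5], [0, 0, 0, 0, 0, 35, 0.5], [0, 0, 0, 0, 0, 40, 0.5], [0, 0, 0, 0, 0, 40, 0.5], [0, 0, 0, 0, 0, 40, 0.5], [0, 0, 0, 0, 0, 40, 0.5]],
])

```text
clock: 5.62
tool_pos: [0.4786, -0.1136, 0.161]
orientation: [180.0, 0.1, 173.3]
force: [-0.3, 0.6, -0.4]
opening: 0.044
gripper_force: 0.0
```

>>> play_rows([
  [[0, 0, 2, 0, 0, 0, 0.5], [0, 0, 4, 0, 0, 0, 0.5], [0, 0, 5, 0, 0, 0, 0.5], [0, 0, 6, 0, 0, 0, 0.5], [0, 0, 7, 0, 0, 0, 0.5], [0, 0, 8, 0, 0, 0, 0.5], [0, 0, 8.5, 0, 0, 0, 0.4], [0, 0, 8.5, 0, 0, 0, 0.35], [0, 0, 8.5, 0, 0, 0, 0.32], [0, 0, 8.5, 0, 0, 0, 0.32]],
])

```text
clock: 6.45
tool_pos: [0.4783, -0.1136, 0.0752]
orientation: [180.0, 0.1, 173.2]
force: [0.6, 0.6, -0.1]
opening: 0.0289
gripper_force: 0.0
```

```bash
python3 - <<'E'
from h import *
def seq(c,ths): return rows(c,[(*hand(t),.075,173.1+t) for t in ths])
def cmd(t): return (*hand(t),.075,173.1+t)
for a,b in((0,40),(40,80),(80,122)):
    print(a)
    for r in seq((.4776,-.1139,.075,173.1) if a==0 else cmd(a),np.linspace(a,b,21)[1:]):print(r)
E
```

```text
0
[0.0, -0.3, -0.0, 0, 0, -2.0]
[0.0, -0.7, -0.0, 0, 0, -4.0]
[-0.0, -1.0, -0.0, 0, 0, -6.0]
[-0.1, -1.4, -0.0, 0, 0, -8.0]
[-0.1, -1.7, -0.0, 0, 0, -10.0]
[-0.2, -2.0, -0.0, 0, 0, -12.0]
[-0.3, -2.4, -0.0, 0, 0, -14.0]
[-0.3, -2.7, -0.0, 0, 0, -16.0]
[-0.4, -3.1, -0.0, 0, 0, -18.0]
[-0.6, -3.4, -0.0, 0, 0, -20.0]
[-0.7, -3.7, -0.0, 0, 0, -22.0]
[-0.8, -4.0, -0.0, 0, 0, -24.0]
[-1.0, -4.3, -0.0, 0, 0, -26.0]
[-1.1, -4.7, -0.0, 0, 0, -28.0]
[-1.3, -5.0, -0.0, 0, 0, -30.0]
[-1.5, -5.3, -0.0, 0, 0, -32.0]
[-1.7, -5.6, -0.0, 0, 0, -34.0]
[-1.9, -5.8, -0.0, 0, 0, -36.0]
[-2.1, -6.1, -0.0, 0, 0, -38.0]
[-2.3, -6.4, -0.0, 0, 0, -40.0]
40
[-0.0, -0.3, -0.0, 0, 0, -2.0]
[-0.0, -0.7, -0.0, 0, 0, -4.0]
[-0.1, -1.0, -0.0, 0, 0, -6.0]
[-0.1, -1.4, -0.0, 0, 0, -8.0]
[-0.2, -1.7, -0.0, 0, 0, -10.0]
[-0.2, -2.1, -0.0, 0, 0, -12.0]
[-0.3, -2.4, -0.0, 0, 0, -14.0]
[-0.4, -2.8, -0.0, 0, 0, -16.0]
[-0.5, -3.1, -0.0, 0, 0, -18.0]
[-0.6, -3.4, -0.0, 0, 0, -20.0]
[-0.7, -3.7, -0.0, 0, 0, -22.0]
[-0.9, -4.1, -0.0, 0, 0, -24.0]
[-1.0, -4.4, -0.0, 0, 0, -26.0]
[-1.2, -4.7, -0.0, 0, 0, -28.0]
[-1.3, -5.0, -0.0, 0, 0, -30.0]
[-1.5, -5.3, -0.0, 0, 0, -32.0]
[-1.7, -5.6, -0.0, 0, 0, -34.0]
[-1.9, -5.9, -0.0, 0, 0, -36.0]
[-2.1, -6.2, -0.0, 0, 0, -38.0]
[-2.3, -6.4, -0.0, 0, 0, -40.0]
80
[-0.0, -0.4, -0.0, 0, 0, -2.1]
[-0.0, -0.7, -0.0, 0, 0, -4.2]
[-0.1, -1.1, -0.0, 0, 0, -6.3]
[-0.1, -1.5, -0.0, 0, 0, -8.4]
[-0.2, -1.8, -0.0, 0, 0, -10.5]
[-0.2, -2.2, -0.0, 0, 0, -12.6]
[-0.3, -2.5, -0.0, 0, 0, -14.7]
[-0.4, -2.9, -0.0, 0, 0, -16.8]
[-0.5, -3.2, -0.0, 0, 0, -18.9]
[-0.7, -3.6, -0.0, 0, 0, -21.0]
[-0.8, -3.9, -0.0, 0, 0, -23.1]
[-1.0, -4.3, -0.0, 0, 0, -25.2]
[-1.1, -4.6, -0.0, 0, 0, -27.3]
[-1.3, -4.9, -0.0, 0, 0, -29.4]
[-1.5, -5.2, -0.0, 0, 0, -31.5]
[-1.7, -5.5, -0.0, 0, 0, -33.6]
[-1.9, -5.8, -0.0, 0, 0, -35.7]
[-2.1, -6.1, -0.0, 0, 0, -37.8]
[-2.3, -6.4, -0.0, 0, 0, -39.9]
[-2.6, -6.7, -0.0, 0, 0, -42.0]
```

>>> play_rows([
  [[0, -0.3, 0, 0, 0, -2, 0.32], [0, -0.7, 0, 0, 0, -4, 0.32], [0, -1, 0, 0, 0, -6, 0.32], [-0.1, -1.4, 0, 0, 0, -8, 0.32], [-0.1, -1.7, 0, 0, 0, -10, 0.32], [-0.2, -2, 0, 0, 0, -12, 0.32], [-0.3, -2.4, 0, 0, 0, -14, 0.32], [-0.3, -2.7, 0, 0, 0, -16, 0.32], [-0.4, -3.1, 0, 0, 0, -18, 0.32], [-0.6, -3.4, 0, 0, 0, -20, 0.32], [-0.7, -3.7, 0, 0, 0, -22, 0.32], [-0.8, -4, 0, 0, 0, -24, 0.32], [-1, -4.3, 0, 0, 0, -26, 0.32], [-1.1, -4.7, 0, 0, 0, -28, 0.32], [-1.3, -5, 0, 0, 0, -30, 0.32], [-1.5, -5.3, 0, 0, 0, -32, 0.32], [-1.7, -5.6, 0, 0, 0, -34, 0.32], [-1.9, -5.8, 0, 0, 0, -36, 0.32], [-2.1, -6.1, 0, 0, 0, -38, 0.32], [-2.3, -6.4, 0, 0, 0, -40, 0.32]],
])

```text
clock: 8.12
tool_pos: [0.4928, -0.1798, 0.0752]
orientation: [180.0, 0.0, -146.8]
force: [-1.6, 3.0, 0.4]
opening: 0.0282
gripper_force: 1.4
```

>>> play_rows([
  [[0, -0.3, 0, 0, 0, -2, 0.32], [0, -0.7, 0, 0, 0, -4, 0.32], [-0.1, -1, 0, 0, 0, -6, 0.32], [-0.1, -1.4, 0, 0, 0, -8, 0.32], [-0.2, -1.7, 0, 0, 0, -10, 0.32], [-0.2, -2.1, 0, 0, 0, -12, 0.32], [-0.3, -2.4, 0, 0, 0, -14, 0.32], [-0.4, -2.8, 0, 0, 0, -16, 0.32], [-0.5, -3.1, 0, 0, 0, -18, 0.32], [-0.6, -3.4, 0, 0, 0, -20, 0.32], [-0.7, -3.7, 0, 0, 0, -22, 0.32], [-0.9, -4.1, 0, 0, 0, -24, 0.32], [-1, -4.4, 0, 0, 0, -26, 0.32], [-1.2, -4.7, 0, 0, 0, -28, 0.32], [-1.3, -5, 0, 0, 0, -30, 0.32], [-1.5, -5.3, 0, 0, 0, -32, 0.32], [-1.7, -5.6, 0, 0, 0, -34, 0.32], [-1.9, -5.9, 0, 0, 0, -36, 0.32], [-2.1, -6.2, 0, 0, 0, -38, 0.32], [-2.3, -6.4, 0, 0, 0, -40, 0.32]],
])

```text
clock: 9.78
tool_pos: [0.5466, -0.221, 0.075]
orientation: [179.9, -0.0, -106.8]
force: [-3.8, 0.1, 0.3]
opening: 0.0281
gripper_force: 1.5
```

>>> play_rows([
  [[0, -0.4, 0, 0, 0, -2.1, 0.32], [0, -0.7, 0, 0, 0, -4.2, 0.32], [-0.1, -1.1, 0, 0, 0, -6.3, 0.32], [-0.1, -1.5, 0, 0, 0, -8.4, 0.32], [-0.2, -1.8, 0, 0, 0, -10.5, 0.32], [-0.2, -2.2, 0, 0, 0, -12.6, 0.32], [-0.3, -2.5, 0, 0, 0, -14.7, 0.32], [-0.4, -2.9, 0, 0, 0, -16.8, 0.32], [-0.5, -3.2, 0, 0, 0, -18.9, 0.32], [-0.7, -3.6, 0, 0, 0, -21, 0.32], [-0.8, -3.9, 0, 0, 0, -23.1, 0.32], [-1, -4.3, 0, 0, 0, -25.2, 0.32], [-1.1, -4.6, 0, 0, 0, -27.3, 0.32], [-1.3, -4.9, 0, 0, 0, -29.4, 0.32], [-1.5, -5.2, 0, 0, 0, -31.5, 0.32], [-1.7, -5.5, 0, 0, 0, -33.6, 0.32], [-1.9, -5.8, 0, 0, 0, -35.7, 0.32], [-2.1, -6.1, 0, 0, 0, -37.8, 0.32], [-2.3, -6.4, 0, 0, 0, -39.9, 0.32], [-2.6, -6.7, 0, 0, 0, -42, 0.32]],
])

```text
clock: 11.45
tool_pos: [0.618, -0.2159, 0.075]
orientation: [179.9, 0.0, -64.8]
force: [-6.4, -5.6, -1.1]
opening: 0.0282
gripper_force: 7.5
```

>>> play_rows([
  [[0, -0.2, 0, 0, 0, -1, 0.32], [0, -0.3, 0, 0, 0, -2, 0.32], [0, -0.4, 0, 0, 0, -2.4, 0.32], [0, -0.5, 0, 0, 0, -3, 0.32], [0, -0.5, 0, 0, 0, -3, 0.32]],
])

```text
clock: 11.87
tool_pos: [0.6175, -0.2153, 0.0747]
orientation: [179.4, 0.2, -61.9]
force: [-16.2, -7.6, 9.6]
opening: 0.0282
gripper_force: 9.2
```

The force rose to 18 N with no further motion, so the carousel is at its stop. Next: centre the cage, open and lift.

>>> play_rows([
  [[0, 0.3, 0, 0, 0, 1, 0.32], [0, 0.6, 0, 0, 0, 3, 0.32], [0, 0.8, 0, 0, 0, 5, 0.34], [0, 0.8, 0, 0, 0, 5, 0.45], [0, 0.8, 0, 0, 0, 5, 0.5], [0, 0.8, -1, 0, 0, 5, 0.5], [0, 0.8, -3, 0, 0, 5, 0.5], [0, 0.8, -6, 0, 0, 5, 0.5], [0, 0.8, -10, 0, 0, 5, 0.5], [0, 0.8, -14, 0, 0, 5, 0.5], [0, 0.8, -18, 0, 0, 5, 0.6], [0, 0.8, -22, 0, 0, 5, 0.7], [0, 0.8, -24, 0, 0, 5, 0.7]],
])

```text
clock: 12.95
tool_pos: [0.6174, -0.2177, 0.322]
orientation: [-179.6, -0.3, -66.8]
force: [1.2, 0.1, 0.7]
opening: 0.0579
gripper_force: 0.0
```

```bash
python3 - <<'E'
from h import *
T=snap('top');D=snap('side')
a=T['frame'][140:260,240:380];b=D['frame'][150:270,255:395]
cv2.imwrite('pics/p2.png',np.hstack([cv2.resize(a,(400,343),interpolation=2),cv2.resize(b,(400,343),interpolation=2)])[...,::-1])
t=hand(-120+120,.072);print('tee pred',t,proj(T,[[*t,.104]]),proj(D,[[*t,.104]]),'handle',proj(D,[[*hand(120),.114]]),proj(T,[[*hand(120),.114]]))
E
```

```text
tee pred [ 0.50502147 -0.11685015] [[308.35029501 212.14337304]] [[299.94471008 210.7167139 ]] handle [[357.3998188  206.82669051]] [[343.85382567 172.00773659]]
```

View pics/p2.png

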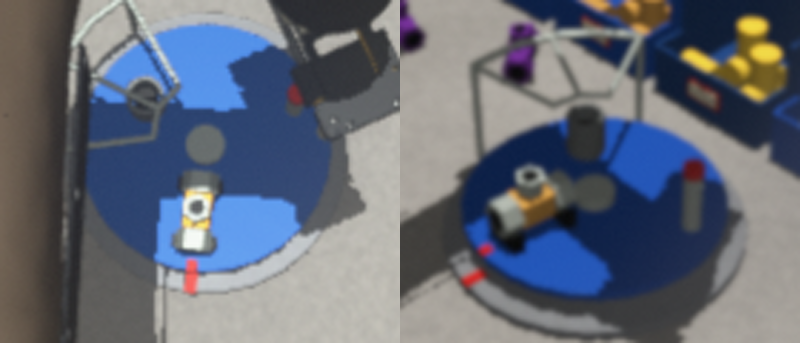

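Tee is now on the near side: branch at top crop (197,207) → (309.0,212.5), side crop (532,175) → (301.2,211.3). The handle is at side crop (693,170), and the red dot on the disc lines up with the base mark.

```bash
python3 - <<'E'
from h import *
T=snap('top');D=snap('side');AXm={}
print('branch top tri',tri(T,[(309.0,212.5)],D,[(301.2,211.3)])[0].round(4))
for n,s,(x0,y0,x1,y1) in (('top',T,(298,200,320,232)),('side',D,(284,205,318,238))):
    f=s['frame'].astype(int)[y0:y1,x0:x1];r,g,b=f[...,0],f[...,1],f[...,2]
    m=(r>0.75*b)&(r>70)&~((r>1.7*g)) if n=='top' else (r>1.5*b)&(r<2*g)
    l,lab,st,c=cv2.connectedComponentsWithStats(m.astype(np.uint8),connectivity=8)
    i=1+st[1:,4].argmax();ys,xs=np.nonzero(lab==i);p=np.c_[xs+x0,ys+y0]
    if n=='top':
        W=plane(s,p,.075)[:,:2];e=np.linalg.eigh(np.cov(W.T))[1][:,1]
        print(n,st[i],W.mean(0),'axis deg',np.degrees(np.arctan2(e[1],e[0]))%180,'extent',np.ptp((W-W.mean(0))@e))
        br=(r>1.4*b)&(g>.6*r); ys,xs=np.nonzero(br);print('brass',len(xs),plane(s,[(xs.mean()+x0,ys.mean()+y0)],.084)[0])
# red dot on disc and mark
for n,s in(('top',T),('side',D)):
    f=s['frame'].astype(int);r,g,b=f[...,0],f[...,1],f[...,2];m=((r>110)&(r>1.6*g)&(r>1.6*b)).astype(np.uint8)
    k,_,st,c=cv2.connectedComponentsWithStats(m)
    for i in range(1,k):
        if st[i,4]>3 and 255<c[i][0]<370 and 150<c[i][1]<270:print(n,c[i].round(1),st[i,4],plane(s,[c[i]],.012 if c[i][1]>232 else .114)[0].round(4))
E
```

```text
branch top tri [ 0.5053 -0.1194  0.1031  0.0028]
top [  3   0  16  28 325] [ 0.50429472 -0.11707063] axis deg 172.9008675636648 extent 0.0797202824751142
brass 46 [ 0.50303741 -0.11761851  0.084     ]
top [342.9 173.1] 12 [ 0.6127 -0.2148  0.114 ]
top [306.5 236.5] 40 [ 0.4436 -0.109   0.012 ]
side [284.3 237.1] 9 [ 0.4695 -0.087   0.012 ]
side [280.1 246.9] 34 [ 0.4373 -0.1085  0.012 ]
```

```bash
python3 - <<'E'
from h import *
T=snap('top')
P=plane(T,[(255.5,193),(293.75,188)],.128)[:,:2];print(P, [ (np.hypot(*(p-AX)).round(3),np.degrees(np.arctan2(*(p-AX)[::-1])).round(1)) for p in P])
a=np.radians(173.1);u=np.array([np.cos(a),np.sin(a)]);v=np.array([u[1],-u[0]]) 
C=np.array([.505,-.1172])
for sh in (0,.004):
    cor=C+u*(sh-.039)+v*.0965
    e=(P[1]-P[0])/np.linalg.norm(P[1]-P[0]);n=np.array([-e[1],e[0]])
    print(sh,cor,'dist to edge',(cor-P[0])@n, 'centre side',(C-P[0])@n)
c=(.617,-.2177,.315,-66.9)
print(rows(c,[(*(C+u*.003),.20,-6.9)]))
E
```

```text
[[ 0.55684559  0.02751847]
 [ 0.56946302 -0.07775388]] [(np.float64(0.154), np.float64(97.3)), (np.float64(0.048), np.float64(98.4))]
0 [ 0.55531074 -0.02608425] dist to edge -0.007902846034381619 centre side -0.06869915334791019
0.004 [ 0.55133971 -0.02560371] dist to edge -0.011788469909565388 centre side -0.06869915334791019
[[-13.8, 6.6, 11.5, 0, 0, -60.0]]
```

>>> play_rows([
  [[-1.4, 0.7, 0, 0, 0, -6, 0.7], [-2.8, 1.3, 0, 0, 0, -12, 0.7], [-4.2, 2, 0, 0, 0, -18, 0.7], [-5.6, 2.7, 1, 0, 0, -24, 0.7], [-7, 3.3, 2, 0, 0, -30, 0.7], [-8.4, 4, 4, 0, 0, -36, 0.7], [-9.8, 4.7, 6, 0, 0, -42, 0.7], [-11.2, 5.3, 8, 0, 0, -48, 0.7], [-12.6, 6, 10, 0, 0, -54, 0.7], [-13.8, 6.6, 11.5, 0, 0, -60, 0.7], [-13.8, 6.6, 11.5, 0, 0, -60, 0.7], [-13.8, 6.6, 11.5, 0, 0, -60, 0.7], [-13.8, 6.6, 11.5, 0, 0, -60, 0.7], [-13.8, 6.6, 11.5, 0, 0, -60, 0.7]],
])

```text
clock: 14.37
tool_pos: [0.5023, -0.1165, 0.2002]
orientation: [180.0, -0.1, -7.0]
force: [-0.5, 0.5, -0.3]
opening: 0.0616
gripper_force: 0.0
```

```bash
python3 - <<'E'
from h import *
o=get_obs();print(o['clock'],o['tool_pos'],o['orientation'],o['qvel'].round(1))
D=snap('side');b=D['frame'][120:265,240:400]
cv2.imwrite('pics/p3.png',cv2.resize(b,(640,580),interpolation=2)[...,::-1])
a=np.radians(173.1);u=np.array([np.cos(a),np.sin(a)])
print(rows((*o['tool_pos'],-6.9),[(*(np.array([.505,-.1172])+u*.003),.0512,-6.9)]))
E
```

```text
14.3667 [ 0.50229289 -0.11647868  0.20017853] [ 1.79990775e+02 -5.22251123e-02 -6.95350667e+00] [-0.2 -0.1  0.  -0.1  0.1  0.4]
[[-0.0, 0.0, 14.9, 0, 0, -0.0]]
```

View pics/p3.png

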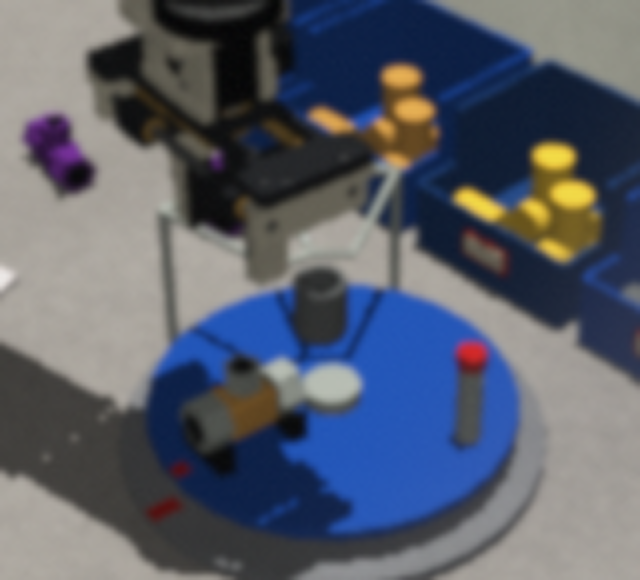

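The gripper is squarely above the tee (branch at (240,365)), with the closing line across the block and the coupling and guard clear. Descending.

>>> play_rows([
  [[0, 0, 2, 0, 0, 0, 0.7], [0, 0, 4, 0, 0, 0, 0.7], [0, 0, 6, 0, 0, 0, 0.7], [0, 0, 8, 0, 0, 0, 0.7], [0, 0, 9.5, 0, 0, 0, 0.7], [0, 0, 10.5, 0, 0, 0, 0.7], [0, 0, 11.5, 0, 0, 0, 0.7], [0, 0, 12, 0, 0, 0, 0.7], [0, 0, 12, 0, 0, 0, 0.7]],
])

```text
clock: 15.17
tool_pos: [0.5011, -0.1163, 0.0789]
orientation: [180.0, 0.1, -6.9]
force: [-0.3, 1.0, -0.1]
opening: 0.0615
gripper_force: 0.0
```

>>> play_rows([
  [[0, 0, 0.6, 0, 0, 0, 0.7], [0, 0, 1.2, 0, 0, 0, 0.7], [0, 0, 1.8, 0, 0, 0, 0.7], [0, 0, 2.4, 0, 0, 0, 0.7], [0, 0, 2.9, 0, 0, 0, 0.7], [0, 0, 2.9, 0, 0, 0, 0.7], [0, 0, 2.9, 0, 0, 0, 0.7]],
])

```text
clock: 15.75
tool_pos: [0.5012, -0.1162, 0.0502]
orientation: [180.0, 0.0, -6.9]
force: [0.6, 0.6, -0.5]
opening: 0.0612
gripper_force: 0.0
```

```bash
python3 - <<'E'
from h import *
o=get_obs();print(o['clock'],o['tool_pos'],o['orientation'],o['force'])
b=snap('side')['frame'][150:260,250:390];a=snap('top')['frame'][140:250,240:380]
cv2.imwrite('pics/p4.png',cv2.resize(np.hstack([a,b]),(800,314),interpolation=2)[...,::-1])
E
```

```text
15.75 [ 0.5011789  -0.11620251  0.05024472] [ 1.79986045e+02  4.03440980e-02 -6.85198559e+00] [ 0.61540719  0.57383397 -0.48433388]
```

View pics/p4.png

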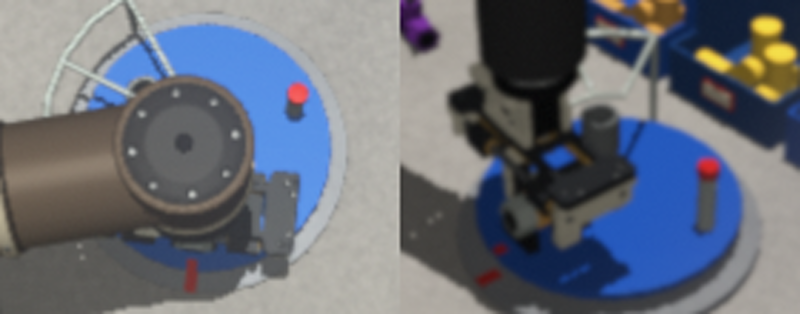

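Both views show the fingers straddling the block between the saddles. The handle at (344,173) in the top frame matches the 120° prediction. I'll bias 1 mm towards the stop and close.

>>> play_rows([
  [[0, 0.1, 0, 0, 0, 0, 0.6], [0, 0.1, 0, 0, 0, 0, 0.5], [0, 0.1, 0, 0, 0, 0, 0.4], [0, 0.1, 0, 0, 0, 0, 0.34], [0, 0.1, 0, 0, 0, 0, 0.3], [0, 0.1, 0, 0, 0, 0, 0.2], [0, 0.1, 0, 0, 0, 0, 0.1], [0, 0.1, 0, 0, 0, 0, 0], [0, 0.1, 0, 0, 0, 0, 0], [0, 0.1, 0, 0, 0, 0, 0], [0, 0.1, 0, 0, 0, 0, 0], [0, 0.1, 0, 0, 0, 0, 0]],
])

```text
clock: 16.85
tool_pos: [0.5013, -0.1172, 0.0507]
orientation: [180.0, -0.0, -6.9]
force: [-0.1, -0.3, 2.0]
opening: 0.0278
gripper_force: 30.0
```

>>> play_rows([
  [[0, 0, -0.3, 0, 0, 0, 0], [0, 0, -0.8, 0, 0, 0, 0], [0, 0, -1.5, 0, 0, 0, 0], [0, 0, -2.5, 0, 0, 0, 0], [0, 0, -3.5, 0, 0, 0, 0], [0, 0, -5, 0, 0, 0, 0], [0, 0, -7, 0, 0, 0, 0], [0, 0, -9, 0, 0, 0, 0], [0, 0, -11, 0, 0, 0, 0], [0, 0, -13, 0, 0, 0, 0], [0, 0, -15, 0, 0, 0, 0], [0, 0, -17, 0, 0, 0, 0], [0, 0, -18.5, 0, 0, 0, 0], [0, 0, -19.5, 0, 0, 0, 0], [0, 0, -20, 0, 0, 0, 0], [0, 0, -20, 0, 0, 0, 0], [0, 0, -20, 0, 0, 0, 0]],
])

```text
clock: 18.27
tool_pos: [0.5008, -0.1171, 0.2501]
orientation: [-180.0, 0.0, -6.9]
force: [0.8, 0.1, -2.6]
opening: 0.0278
gripper_force: 30.0
```

```bash
python3 - <<'E'
from h import *
o=get_obs();print(o['clock'],o['tool_pos'],o['orientation'],o['force'],o['opening'],o['joint_pos'].round(1))
# target TCP at focus: tee origin = grasp-time tee (.505,-.1172,.070) with TCP (.5013,-.1172,.0507), tee axis 173.0
off_x=(np.array([.505,-.1172])-np.array([.5013,-.1172]))
y0=np.radians(-6.9);ox=off_x@[np.cos(y0),np.sin(y0)];print('tee ahead of tcp along tool x',ox)
yaw=-72.8;y=np.radians(yaw)
F=np.array([.4605,.2137]);t=F-ox*np.array([np.cos(y),np.sin(y)])
z=.240-(.070-.0507);print('target',t,z)
print(rows((*o['tool_pos'],-6.9),[(*t,z+.03,yaw),(*t,z,yaw)]))
E
```

```text
18.2667 [ 0.50080536 -0.1170558   0.25011284] [-1.79981638e+02  3.44403793e-02 -6.86744156e+00] [ 0.76118326  0.07081114 -2.63962157] 0.02782087666334469 [  8.7   4.4 -17.1  -0.  -68.5  74.4]
tee ahead of tcp along tool x 0.003673202165138985
target [0.4594138  0.21720893] 0.22069999999999998
[[-8.1, -32.7, -0.1, 0, 0, 65.9], [-8.1, -32.7, 2.9, 0, 0, 65.9]]
```

>>> play_rows([
  [[-0.1, -0.5, 0, 0, 0, 1, 0], [-0.4, -1.6, 0, 0, 0, 3, 0], [-0.8, -3.3, 0, 0, 0, 7, 0], [-1.4, -5.5, 0, 0, 0, 11, 0], [-1.9, -7.7, 0, 0, 0, 15.5, 0], [-2.4, -9.9, 0, 0, 0, 20, 0], [-3, -12.1, 0, 0, 0, 24.4, 0], [-3.5, -14.3, 0, 0, 0, 28.8, 0], [-4.1, -16.5, 0, 0, 0, 33.2, 0], [-4.6, -18.7, 0, 0, 0, 37.6, 0], [-5.2, -20.9, 0, 0, 0, 42, 0], [-5.7, -23.1, 0, 0, 0, 46.5, 0], [-6.3, -25.3, 0, 0, 0, 51, 0], [-6.8, -27.3, 0, 0, 0, 55, 0], [-7.2, -29, 0, 0, 0, 58.5, 0], [-7.6, -30.5, 0.5, 0, 0, 61.5, 0], [-7.9, -31.7, 1.2, 0, 0, 64, 0], [-8, -32.4, 2, 0, 0, 65.5, 0], [-8.1, -32.7, 2.7, 0, 0, 65.9, 0], [-8.1, -32.7, 2.9, 0, 0, 65.9, 0]],
])

```text
clock: 19.93
tool_pos: [0.4588, 0.217, 0.2192]
orientation: [179.8, -0.1, -72.7]
force: [0.4, -0.3, -2.0]
opening: 0.0277
gripper_force: 30.0
```

>>> play_rows([
  [[0, 0, 0, 0, 0, 0, 0], [0, 0, 0, 0, 0, 0, 0], [0, 0, 0, 0, 0, 0, 0], [0, 0, 0, 0, 0, 0, 0], [0, 0, 0, 0, 0, 0, 0], [0, 0, 0, 0, 0, 0, 0]],
])

```text
clock: 20.43
tool_pos: [0.46, 0.217, 0.2219]
orientation: [-180.0, 0.0, -72.8]
force: [0.1, 0.5, -2.5]
opening: 0.028
gripper_force: 30.0
```

```bash
python3 - <<'E'
from h import *
o=get_obs();print(o['clock'],o['tool_pos'],o['orientation'],o['force'],o['moment'],o['opening'],o['gripper_force'],o['qvel'].round(2))
T=snap('top');D=snap('side')
cv2.imwrite('pics/p5.png',np.hstack([cv2.resize(T['frame'][130:260,170:370],(400,260),interpolation=2),cv2.resize(D['frame'][80:210,130:260],(400,400),interpolation=2)[:260]])[...,::-1])
cv2.imwrite('pics/p5s.png',cv2.resize(D['frame'][100:260,150:390],(800,533),interpolation=2)[...,::-1])
F=np.array([.4605,.2137]);a=np.radians(107.2);u=np.array([np.cos(a),np.sin(a)])
print(proj(D,[[*F,.24],[*(F+u*.039),.24],[*(F-u*.039),.24],[*F,.274]]).round(1), proj(T,[[*hand(120),.114]]))
E
```

```text
20.4333 [0.45998158 0.21702997 0.22191064] [-1.79965818e+02  1.86792551e-02 -7.27705759e+01] [ 0.07731669  0.50078114 -2.49107531] [ 0.06319579 -0.02747897 -0.0465241 ] 0.028040134604440537 29.995244443416595 [ 0.15  0.12 -0.05 -0.03 -0.01 -0.  ]
[[209.  125.9]
 [198.5 122.7]
 [219.8 129.2]
 [207.  115. ]] [[343.85382567 172.00773659]]
```

View pics/p5s.png

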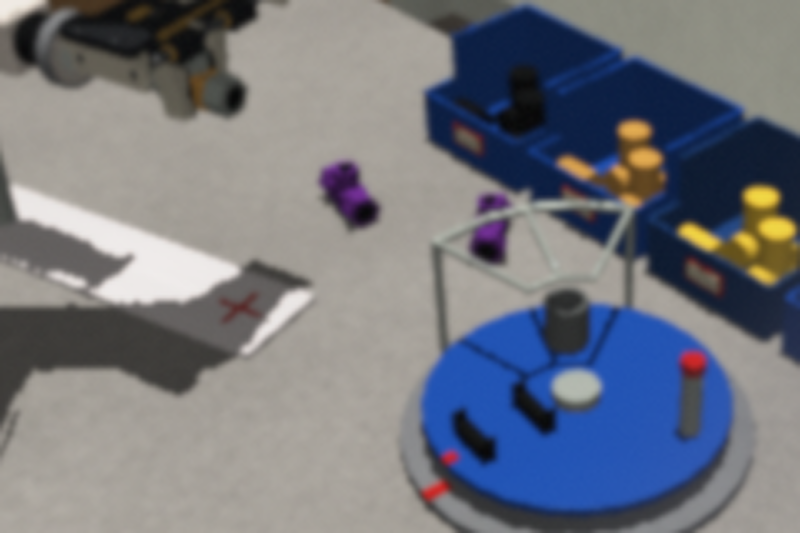

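The tee is held with its near nut face at crop (230,97) → (219,129), against the predicted (219.8,129.2). The empty nest lines up with the red mark and all other parts are undisturbed. One last numeric check of the carousel angle and a steady pose.

```bash
python3 - <<'E'
from h import *
T=snap('top');D=snap('side');U={}
for n,s in(('top',T),('side',D)):
    f=s['frame'].astype(int);r,g,b=f[...,0],f[...,1],f[...,2];m=((r>110)&(r>1.6*g)&(r>1.6*b)).astype(np.uint8)
    k,_,st,c=cv2.connectedComponentsWithStats(m)
    for i in range(1,k):
        if st[i,4]>12 and 330<c[i][0]<370 and 150<c[i][1]<230:U[n]=c[i]
h=tri(T,[U['top']],D,[U['side']])[0];v=h[:2]-AX
print(U,h,'r',np.hypot(*v),'turn',np.degrees(np.arctan2(v[1],v[0]))+360-173.1)
P=[]
for _ in range(6): snap('top');o=get_obs();P.append(o['tool_pos'])
print(np.mean(P,0),np.std(P,0),'target .4594 .2172 .2207',o['gripper_force'])
E
```

```text
{'top': array([343.67647059, 172.41176471]), 'side': array([357.60714286, 208.17857143])} [ 0.61599441 -0.21757066  0.10920133  0.00098666] r 0.1001839063904276 turn 120.11728169089585
[0.45982205 0.21716219 0.22157797] [5.00543926e-06 3.10698375e-05 3.08231631e-05] target .4594 .2172 .2207 29.995306134223938
```

```bash
python3 -c "
from plant import close_job
print(close_job())"
```

```text
the job is handed in; nothing more can be done
None
```

The job is handed in: the carousel is at its stop (measured 120.1°), and the gripper holds the tee steadily at the focus point, within about 1 mm of the target by the arm's reading, branch up and bore towards the lens.

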